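# Fish out the brass weights and hold a straightedge to a fingerboard blank

## Robot

A 6-joint arm with a two-finger parallel gripper is mounted at the origin on the work surface. World frame = base frame: x ahead of the robot, y to its left, z up, the work surface at z = 0. Lengths are in m, angles in rad, forces in N, time in s.
With the tool pointing down it reaches from about 0.275 to 1 m from the base axis. Payload 8.4 kg.
Tool frame: the origin (TCP) lies midway between the tips of the shut fingers; the grasp point (between the pads) lies 19 mm behind it; z points along the fingers, x is the direction in which the jaws open and shut, and the axes are right-handed (so a half turn about z gives the same grasp; the last joint's range is limited). The gripper opens to 85 mm and grips with 20 to 120 N. Pads are 22 mm wide; open, the fingers measure 114 mm over their backs; the gripper's body (76 mm by 85 mm) begins 54 mm behind the grasp point. The pads swing forward as they close: fully open they stand 13 mm farther back than shut.
Start: joints at [1.323, 0.353, 1.633, -0, 1.155, -0.002], TCP at [0.152, 0.606, 0.205] pointing down, gripper open.
Joint ranges: [-2.63, 2.63], [-0.92, 2.1], [0.06, 2.66], [-1.3, 4.44], [0, 2.69], [-3.02, 3.02]. Speed limits (rad/s): [2.22, 2.22, 2.79, 3.14, 3.14, 3.14].

## Interface

Orientations are given as a 3x3 rotation matrix whose columns are the frame's x, y, z axes.
In Python, from rig import env gives the robot as it stands.
- The arm moves only by the tool step_arm, never from a script. Its argument "motion" is one flat list of numbers, 7 for each row, row after row: the turn, a rotation vector about the world's x, y, z normalised to -1 to 1, where 1 is 90 degrees, then the shift along the world's x, y, z normalised to -1 to 1, where 1 is 50 cm, then the closure, from -1 (fully open) to 1 (shut). In form: [wx, wy, wz, dx, dy, dz, hand, wx, wy, wz, dx, dy, dz, hand, ...]. A call has 1 to 20 rows; each row is the pose to reach, as a shift and turn from the pose measured when the call began; what a row does not reach only later rows make up. A row lasts 1/8 s, in which the tool goes at most 62.5 mm and 10.7 degrees, less where a joint would pass 70% of its speed; a pose out of reach is approached as far as the arm can. A call with a number of a shift or a turn outside -1 to 1 is refused whole. A call with a gripper value outside its range is refused whole. The fingers move at their own pace and stop on an object; "squeeze" is the grip in N (left out, the last holds). Time passes only in rows, so rows that repeat a pose let the fingers close. It gives the time, the measured TCP pose, the force and the opening at its end, in the units of the state.
- env.read_state(): the state, without advancing time (a new reading comes with each control period).
- env.read_camera(name): name is "side" or "top" or "wrist"; returns (picture, depth): 384x512x3 uint8, red, green, blue; 384x512 float32, m along the optical axis (not along the pixel's ray), 0 where there is no reading.
- env.camera_model(name): a dict with "intrinsics" (3x3 intrinsics, pixels), "D" ([k1, k2, p1, p2, k3] as OpenCV has them; the pictures are not rectified), "position" and "attitude" of the camera in the world. Camera axes: x right, y up, looking along -z (the intrinsics and any distortion apply to the point x, -y, -z); pixel columns grow to the right and rows downward; lengths in m; the calibration is good to about 2 mm. A picture is of the moment at which its call begins: read the wrist's pose just before it. camera_model takes no time and is no camera call; for the wrist camera it gives the pose at the moment of the call.
- env.close_job(): hands the job in, once; it reports no verdict.
The state is a dict: "time_s": time; "q": joint angles; "qvel": joint speeds; "joint_efforts": joint torques, N m; "eef_pos": TCP position; "eef_rot": TCP orientation; "contact_force": force on the tool from outside, world axes, zero at the start; "ft_torque": the same for the moment, N m; "grip_width": finger opening in m.
Only numpy, scipy, OpenCV 4.12 (cv2) and the standard library are available. Lean on these libraries where they do the work, as an engineer would, in place of code of your own. Each camera call takes 0.05 s, during which the arm holds its last target. There are 200 camera calls.

## Task

Get the fingerboard blank ready for checking: first lay the aluminium straightedge flat on the bench, flush along the free long edge of the dark blank and about centred on it. Then use the pull hook to drag all the brass weights out from under the low drying rack onto the open bench (never reach in for them with the fingers), and stand each of them flat on the straightedge so that they hold it against the blank. Finally the hook must be lying on its felt mat again as it lay at the start, the straightedge must still be flush, and the mug, jar and hand plane must be left alone.

Things in the scene. Friction and masses are not known exactly. Their poses are not given: they have to be found in the camera images.
- rack: fixed low drying rack, ahead-left, turned: roof 190 deep (x) x 380 wide (y), of thin steel rods running front to back between 12 mm wooden rails, on two 12 mm wooden side walls; open front and back, clear height 88, top at 100 mm. Origin on the bench under the middle of the roof's front rail (robot side); x points in under the roof, away from the robot, y left
- rack_front (a point): the rack's origin, same axes: a weight is out from under the roof when its x here is below -30 mm
- weight0: loose brass disc, diameter 44, height 20 mm, about 0.25 kg; origin at the centre of its underside, z up. Two or three weights are present (the rest are None). At the start they stand on the bench 80 to 120 mm behind the rack's front edge, in a row with places 90 mm apart, beyond the fingers' reach
- weight1: like weight0
- weight2: like weight0
- hook: loose pull hook, 0.16 kg, on its mat; grip across y, firmly. Origin under the wooden handle (x -60 to 40, 20 wide, z 0 to 45 mm). 8 mm rod along +x, underside z 27, top 35. At x = 200 a V blade hangs to z = 0: two plates 30 x 4 mm swept back 25 deg, inner apex x = 198, ends x = 187, y = +-27. A weight (20 high) in the V lies under the rod, centre at x = 174
- hook_tip (a point): point on the underside of the hook's blade, 200 mm ahead of the hook's origin along its x
- mat: fixed grey felt mat, 320 x 90 x 3 mm, on the bench at the robot's left; the hook lies along it. Its x axis points the way the hook points at the start. Origin on the bench; the mat runs from x = -90 to +230 mm
- mat_place (a point): on the mat's top, where the hook's origin belongs (above the mat's origin)
- mat_tip (a point): on the mat's top, where the hook's tip belongs (200 mm along the mat's x)
- blank: fixed dark wooden fingerboard blank, 300 long (x) x 44 wide (y) x 8 mm high, at the robot's right; origin at the centre of its underside. A fixed light batten (22 wide, 18 high, 320 mm long) lies along its edge at y = -22 mm; its long edge at y = +22 mm, which looks to the robot's left, is free
- blank_edge (a point): middle of the blank's free long edge, at bench height, axes of the blank
- straightedge: loose aluminium straightedge, 300 long (x) x 50 wide (y) x 6 mm, 0.28 kg, lying on the bench left of the blank; same either way round. At its middle a light wooden grip rib, 50 long (x) x 16 wide (y), stands from z = 6 to 30 mm. Origin at the centre of its underside. Flush, its origin is 25 mm from the blank's free edge
- mug: bystander: blue mug, radius 38, height 85 mm; origin under its centre
- jar: bystander: small jar, radius 26, height 75 mm; origin under its centre
- plane: bystander: small steel hand plane, 110 x 40 x 44 mm; origin under its centre
There are look-alikes about, which are no part of the job. What is shaped like the weight2 but red or turquoise is not meant.

How it is judged:
On the way, in this order (a step that is already met when the one before it is completed fails the run):
1. the straightedge lies flush along the blank's free edge (y of straightedge in the frame of blank_edge between 0.022 and 0.028 m and x of straightedge in the frame of blank_edge between -0.05 and 0.05 m and angle between the x axis of straightedge and the x axis of blank, either way round below 0.02 rad and height (world z) of straightedge below 0.003 m and angle between straightedge's own z axis and vertical below 0.03 rad), for 0.2 s.
2. all the weights have been dragged out from under the rack ((x of weight0 in the frame of rack_front below -0.03 m or x of weight0 in the frame of rack_front above 0.22 m or y of weight0 in the frame of rack_front below -0.22 m or y of weight0 in the frame of rack_front above 0.22 m) and (x of weight1 in the frame of rack_front below -0.03 m or x of weight1 in the frame of rack_front above 0.22 m or y of weight1 in the frame of rack_front below -0.22 m or y of weight1 in the frame of rack_front above 0.22 m) and (x of weight2 in the frame of rack_front below -0.03 m or x of weight2 in the frame of rack_front above 0.22 m or y of weight2 in the frame of rack_front below -0.22 m or y of weight2 in the frame of rack_front above 0.22 m)), for 0.2 s.
3. all the weights stand on the straightedge (z of weight0 in the frame of straightedge between 0.003 and 0.009 m and x of weight0 in the frame of straightedge between -0.14 and 0.14 m and y of weight0 in the frame of straightedge between -0.016 and 0.016 m and angle between each of weight0, weight1, weight2's own z axis and vertical below 0.1 rad and linear speed of each of weight0, weight1, weight2 below 0.02 m/s and z of weight1 in the frame of straightedge between 0.003 and 0.009 m and x of weight1 in the frame of straightedge between -0.14 and 0.14 m and y of weight1 in the frame of straightedge between -0.016 and 0.016 m and z of weight2 in the frame of straightedge between 0.003 and 0.009 m and x of weight2 in the frame of straightedge between -0.14 and 0.14 m and y of weight2 in the frame of straightedge between -0.016 and 0.016 m), for 0.2 s.
At the end, for the whole second after the job is handed in: straightedge flat, within 3 mm and 0.02 rad of the blank's free edge, centred within 50 mm; each weight upright, still, on the straightedge within 16 mm of its midline and 140 mm of its middle; hook upright on its mat, origin within 40 mm, tip within 70 mm, within 0.3 rad (all of step 1 and all of step 3 and horizontal distance between hook and mat_place below 0.04 m and angle between the x axis of hook and the x axis of mat, either way round below 0.3 rad and angle between hook's own z axis and vertical below 0.12 rad and height (world z) of hook below 0.01 m and horizontal distance between hook_tip and mat_tip below 0.07 m and linear speed of each of hook, straightedge below 0.02 m/s); the robot touches nothing.
It fails at once if the fingers touch a weight while it is still under the rack ((contact force between the fingers and weight0 above 0.5 N and x of weight0 in the frame of rack_front between 0.01 and 0.19 m and y of weight0 in the frame of rack_front between -0.19 and 0.19 m) or (contact force between the fingers and weight1 above 0.5 N and x of weight1 in the frame of rack_front between 0.01 and 0.19 m and y of weight1 in the frame of rack_front between -0.19 and 0.19 m) or (contact force between the fingers and weight2 above 0.5 N and x of weight2 in the frame of rack_front between 0.01 and 0.19 m and y of weight2 in the frame of rack_front between -0.19 and 0.19 m)).
It fails at once if the mug is disturbed (distance of mug from where it was at the start of the episode above 0.03 m or angle between mug's own z axis and vertical above 0.5 rad).
It fails at once if the jar is disturbed (distance of jar from where it was at the start of the episode above 0.03 m or angle between jar's own z axis and vertical above 0.5 rad).
It fails at once if the plane is disturbed (distance of plane from where it was at the start of the episode above 0.03 m or angle between plane's own z axis and vertical above 0.5 rad).
Of weight0, weight1, weight2 only 2 to 3 are there at a start; the rules pass over those that are not, and their reading is None.
At some moment in a run one of weight0, weight1, weight2 may be knocked a few centimetres aside while the robot is not near it.
Once in a run the grip may slacken for a moment while it holds something.
It also fails if it takes over 210 s, if anything falls off the work surface, if the arm or the gripper's body presses on something with over 40 N, if the wrist force passes 120 N, or if a joint passes its speed limit or range.

## Working session

There is one attempt and no reset: what is moved stays moved. The work goes in short steps, Python scripts to look and compute and a tool call to move; the robot and the scene stay as the last step left them, time stands still between calls to the robot, and variables do not carry over. Pictures are saved under pics/ and viewed, about 12 in all and at most 16, crops included, and the job is handed in when it is done.

Besides the shell and the picture viewer there is one more tool, called after "Emit:" by a JSON object that holds its "name" and its "arguments", one argument or row to a line. step_arm: Moves the arm, as the interface text tells. Scaled input: -1 to 1 covers 50 cm each way for a shift and 90 degrees each way for a turn. Its arguments: {"type":"object","properties":{"motion":{"type":"array"},"squeeze":{"type":"number"}},"required":["motion"]}

```bash
ls; mkdir -p pics
cat > h.py <<'E'
import numpy as np, cv2
from rig import env
def snap(n):
    m=env.camera_model(n); p,d=env.read_camera(n); return p,d,m
def rays(m,uv):
    K=np.array(m["intrinsics"],float);D=np.array(m["D"],float)
    q=cv2.undistortPoints(np.array(uv,float).reshape(-1,1,2),K,D).reshape(-1,2)
    c=np.c_[q[:,0],-q[:,1],-np.ones(len(q))]
    return np.array(m["position"],float),c@np.array(m["attitude"],float).T
def onplane(m,uv,z):
    o,r=rays(m,uv); t=(z-o[2])/r[:,2]; return o+r*t[:,None]
def cloud(m,d):
    v,u=np.mgrid[0:d.shape[0],0:d.shape[1]]
    o,r=rays(m,np.c_[u.ravel(),v.ravel()])
    return (o+r*d.ravel()[:,None]).reshape(d.shape+(3,))
def save(n,p): cv2.imwrite("pics/"+n+".png",cv2.cvtColor(p,cv2.COLOR_RGB2BGR))
E
python3 - <<'E'
from h import *
for n in("top","side","wrist"):
    p,d,m=snap(n); save(n+"0",p); np.savez("/tmp/%s0.npz"%n,p=p,d=d); print(n,m["position"],np.round(m["attitude"],3).tolist(),np.array(m["intrinsics"]).tolist(),m["D"])
print(env.read_state())
E
```

```text
pics
top [ 0.3887655  -0.01893497  1.2556185 ] [[0.016, 0.984, -0.176], [-1.0, 0.02, 0.018], [0.022, 0.176, 0.984]] [[431.77913093053405, 0.0, 259.6001611048509], [0.0, 431.77913093053405, 194.5705108617942], [0.0, 0.0, 1.0]] [-0.15875621  0.          0.          0.          0.        ]
side [ 0.00202804 -0.61785304  0.8945524 ] [[0.706, 0.513, -0.488], [-0.708, 0.507, -0.492], [-0.005, 0.693, 0.721]] [[350.7554767846587, 0.0, 255.88858224557845], [0.0, 350.7554767846587, 192.54445889279484], [0.0, 0.0, 1.0]] [-0.11042939  0.          0.          0.          0.        ]
wrist [0.07503715 0.62532368 0.37331627] [[0.244, -0.922, -0.301], [0.97, 0.231, 0.078], [-0.002, -0.311, 0.95]] [[276.3225441370079, 0.0, 258.4040242395637], [0.0, 276.3225441370079, 197.6742620019071], [0.0, 0.0, 1.0]] [0.00100418 0.         0.         0.         0.        ]
{'time_s': 0.15, 'q': array([ 1.32256341e+00,  3.53495455e-01,  1.63393391e+00, -1.59871523e-05,
        1.15520233e+00, -2.41471474e-03]), 'qvel': array([-0.00162188, -0.00111602, -0.00094529,  0.00108585,  0.00156279,
        0.00040579]), 'joint_efforts': array([ 1.59457064e-03, -6.05636644e+01, -3.42341101e+01,  1.83474403e-04,
        6.06258560e-03, -1.79032554e-05]), 'eef_pos': array([0.15201561, 0.60584387, 0.20404274]), 'eef_rot': array([[ 2.43343616e-01,  9.69940115e-01, -2.41106447e-04],
       [ 9.69939588e-01, -2.43343735e-01, -1.01078965e-03],
       [-1.03907717e-03,  1.21105209e-05, -9.99999460e-01]]), 'contact_force': array([ 0.21870329, -0.6595781 , -0.52615105]), 'ft_torque': array([ 0.00968805, -0.01159283,  0.02611648]), 'grip_width': 0.08561622981708614}
```

Run:
```python
import cv2
p=cv2.imread("pics/top0.png"); cv2.imwrite("pics/top0b.png",cv2.resize(p,(800,600),interpolation=cv2.INTER_CUBIC))
```

```text
(no output)
```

View pics/top0b.png

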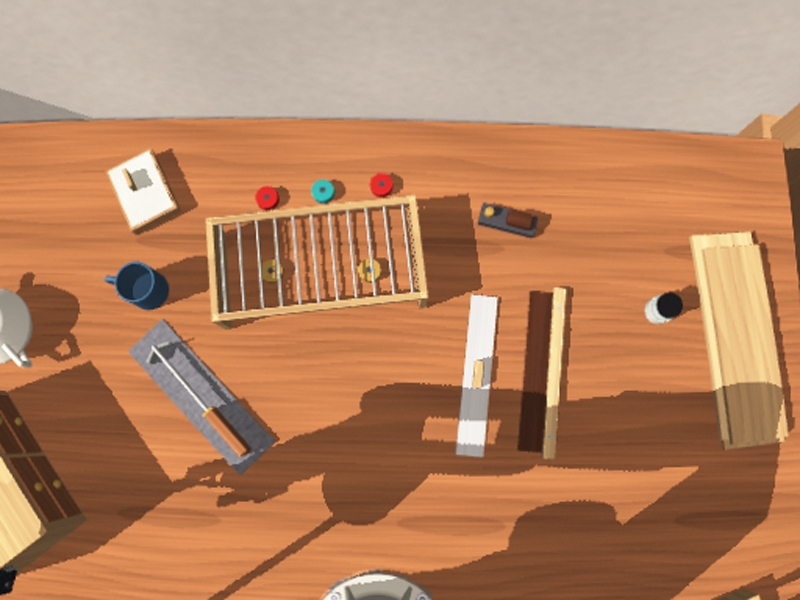

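View pics/side0.png

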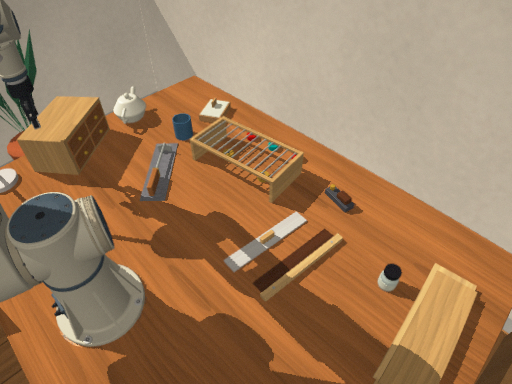

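The top view (800x600 scale) shows brass weights at (271,270) and (369,270) under the rack and the decoys behind it. The hook and mat are around (205,395), the straightedge at (478,372) and the blank at (535,372). The middle place is empty, so there are two weights.

```bash
cat > meas.py <<'E'
from h import *
def rect(m,mask,z,name,show=True):
    n,l,s,_=cv2.connectedComponentsWithStats(mask.astype(np.uint8)); 
    i=1+np.argmax(s[1:,4]); v,u=np.nonzero(l==i)
    P=onplane(m,np.c_[u,v],z)[:,:2]
    r=cv2.minAreaRect((P*1000).astype(np.float32))
    (cx,cy),(w,h),a=r
    if w<h: a+=90; w,h=h,w
    a=(a+90)%180-90
    c=P.mean(0)*1000
    if show: print(name,"rect c",round(cx,1),round(cy,1),"size",round(w,1),round(h,1),"ang",round(a,2),"mean",c.round(1),"n",len(u))
    return (cx,cy,w,h,a),P
def box(mask,x0,y0,x1,y1): # 800x600 coords
    k=np.zeros_like(mask);s=.64;k[int(y0*s):int(y1*s),int(x0*s):int(x1*s)]=1
    return mask&(k>0)
E
python3 - <<'E'
from meas import *
f=np.load("/tmp/top0.npz");p,d=f["p"],f["d"];m=env.camera_model("top")
hsv=cv2.cvtColor(p,cv2.COLOR_RGB2HSV);H,S,V=[hsv[...,i].astype(int) for i in range(3)]
C=cloud(m,d)
for (x,y) in [(478,330),(533,350),(555,400),(478,372),(260,440),(190,360),(220,425),(271,262),(369,262),(600,300),(360,360)]:
    u,v=int(x*.64),int(y*.64);print((x,y),hsv[v,u],C[v,u].round(4))
rect(m,box(S<70,440,285,510,465),.006,"straight")
rect(m,box((H>8)&(H<28)&(S>60)&(S<170)&(V>110),545,285,578,465),.018,"batten")
rect(m,box((V<110)&(H<20)&(S>90),510,285,560,455),.008,"blank")
rect(m,box((S<100),125,315,285,480),.003,"mat")
rect(m,box((H<18)&(S>140)&(C[...,2]>.03),190,390,260,470),.045,"handle")
for n,b in(("wA",(250,250,292,290)),("wB",(350,250,392,290))):
    rect(m,box((H>18)&(H<32)&(S>110)&(V>90),*b),.02,n)
rect(m,box(C[...,2]>.08,195,185,440,335),.1,"rack")
E
```

```text
(478, 330) [ 10   6 242] [ 0.5665 -0.1765  0.0042]
(533, 350) [  8 162 101] [ 0.5296 -0.2829  0.0052]
(555, 400) [ 20  98 239] [ 0.4358 -0.3201  0.0184]
(478, 372) [ 20 101 244] [ 0.485  -0.173   0.0317]
(260, 440) [150   9  86] [0.3557 0.2221 0.0051]
(190, 360) [135   9 118] [0.4993 0.363  0.0033]
(220, 425) [ 11 158 206] [0.3793 0.2888 0.0453]
(271, 262) [ 19 164 140] [0.6867 0.214  0.0236]
(369, 262) [ 19 151 193] [0.6916 0.0288 0.0177]
(600, 300) [ 12 156 213] [ 0.6292 -0.4181 -0.0013]
(360, 360) [ 12 158 220] [ 0.5073  0.0422 -0.0017]
straight rect c 483.3 -176.5 size 299.5 51.0 ang -5.31 mean [ 480.7 -175.9] n 1684
batten rect c 488.3 -330.3 size 334.3 60.7 ang -1.16 mean [ 479.4 -333.2] n 2141
blank rect c 490.3 -286.0 size 299.7 49.3 ang -4.67 mean [ 482.6 -285.9] n 1538
mat rect c 433.8 340.0 size 319.9 91.5 ang 45.72 mean [438.2 343.4] n 3009
handle rect c 368.3 275.0 size 100.2 21.2 ang 43.87 mean [367.4 274.7] n 260
wA rect c 681.4 210.6 size 14.2 7.2 ang 16.74 mean [682.6 210.5] n 12
wB rect c 672.0 37.2 size 42.9 22.7 ang 7.68 mean [673.7  36.2] n 63
rack rect c 677.2 123.1 size 380.9 196.5 ang -82.68 mean [674.9 126.1] n 3270
```

Emit:
{"name": "step_arm", "arguments": {
  "motion": [0,0,0.1,0.5,-0.94,0,-1,0,0,0.1,0.5,-0.94,0,-1,0,0,0.1,0.5,-0.94,0,-1,0,0,0.1,0.5,-0.94,0,-1,0,0,0.1,0.5,-0.94,0,-1,0,0,0.1,0.5,-0.94,0,-1,0,0,0.1,0.5,-0.94,0,-1,0,0,0.1,0.5,-0.94,0,-1,0,0,0.1,0.5,-0.94,0,-1,0,0,0.1,0.5,-0.94,0,-1,0,0,0.1,0.5,-0.94,0,-1]
}}

```text
time_s: 1.52
eef_pos: [0.4017, 0.1361, 0.2039]
eef_rot: [[0.089, 0.996, -0.001], [0.996, -0.089, -0.001], [-0.001, -0.0, -1.0]]
contact_force: [-0.2, 0.0, -0.8]
grip_width: 0.0854
```

Emit:
{"name": "step_arm", "arguments": {
  "motion": [0,0,0,0.08,-0.6,-0.08,-1,0,0,0,0.08,-0.6,-0.08,-1,0,0,0,0.08,-0.6,-0.08,-1,0,0,0,0.08,-0.6,-0.08,-1,0,0,0,0.08,-0.6,-0.08,-1,0,0,0,0.08,-0.6,-0.08,-1,0,0,0,0.08,-0.6,-0.08,-1,0,0,0,0.08,-0.6,-0.08,-1]
}}

```text
time_s: 2.52
eef_pos: [0.4417, -0.1623, 0.164]
eef_rot: [[0.087, 0.996, -0.001], [0.996, -0.087, -0.001], [-0.001, -0.001, -1.0]]
contact_force: [0.1, 0.1, -0.1]
grip_width: 0.0853
```

Run:
```python
from meas import *
p,d,m=snap("wrist"); save("w1",p); np.savez("/tmp/w1.npz",p=p,d=d,**{k:np.array(m[k]) for k in m})
```

```text
(no output)
```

View pics/w1.png

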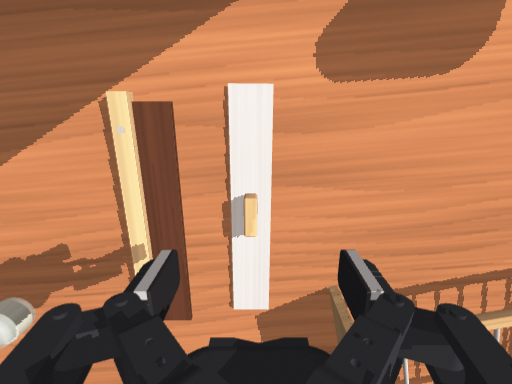

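The wrist view shows the straightedge from (250,84) to (250,310), with its rib at (251,215). The blank's free edge runs from (173,102) to (191,318). I'll fit both.

```bash
cat > w.py <<'E'
from meas import *
def edges(p,m,rows,col0,col1,fn,z,side):
    pts=[]
    for v in rows:
        c=np.nonzero(fn(p[v,col0:col1]))[0]
        if len(c): pts.append((col0+(c.max()+.5 if side>0 else c.min()-.5),v))
    P=onplane(m,pts,z)[:,:2]*1000
    vx,vy,x,y=cv2.fitLine(P.astype(np.float32),cv2.DIST_HUBER,0,.01,.01).ravel()
    if vx<0: vx,vy=-vx,-vy
    n=np.array([-vy,vx]); print("line pt",round(float(x),1),round(float(y),1),"ang",round(float(np.degrees(np.arctan2(vy,vx))),2),"res",round(float(np.abs((P-[x,y])@n).max()),2))
    return np.array([x,y]),np.array([vx,vy])
def hsvf(a): return cv2.cvtColor(a[None],cv2.COLOR_RGB2HSV)[0].astype(int)
white=lambda a:(hsvf(a)[:,1]<60)&(a.min(1)>130)
dark=lambda a:(a[:,0]<115)
E
python3 - <<'E'
from w import *
f=np.load("/tmp/w1.npz");p=f["p"];m=f
print(p[200,125:275].tolist()[::6])
s1=edges(p,m,range(95,300,4),222,280,white,.006,-1)
s2=edges(p,m,range(95,300,4),222,280,white,.006,1)
b=edges(p,m,range(110,240,4),140,200,dark,.008,1)
hs=cv2.cvtColor(p,cv2.COLOR_RGB2HSV);H,S=hs[...,0].astype(int),hs[...,1].astype(int)
k=(S<60);kk=np.zeros_like(k);kk[75:320,222:280]=1
rect(m,k&kk,.006,"se")
k=(S>80);kk=np.zeros_like(k);kk[185:245,242:262]=1
rect(m,k&kk,.030,"rib")
k=(p[...,0]<115);kk=np.zeros_like(k);kk[98:325,128:196]=1
rect(m,k&kk,.008,"blank")
n=np.array([-b[1][1],b[1][0]]);
for s in(s1,s2): print((s[0]-b[0])@n)
E
```

```text
[[242, 207, 150], [249, 222, 161], [252, 229, 169], [228, 186, 134], [108, 64, 46], [110, 66, 46], [113, 67, 47], [113, 67, 48], [112, 66, 47], [112, 66, 48], [223, 143, 93], [225, 144, 96], [224, 144, 94], [222, 141, 93], [220, 140, 93], [219, 139, 92], [219, 139, 92], [216, 136, 89], [167, 157, 152], [171, 162, 157], [229, 182, 128], [244, 207, 144], [232, 211, 186], [244, 238, 233], [245, 239, 234]]
line pt 494.4 -202.7 ang -5.44 res 0.88
line pt 475.2 -150.6 ang -5.44 res 0.63
line pt 432.3 -258.6 ang -4.96 res 0.6
se rect c 485.3 -176.7 size 298.8 50.0 ang -5.43 mean [ 464.4 -174.7] n 8490
rib rect c 482.5 -176.4 size 53.3 14.5 ang -5.18 mean [ 482.  -176.2] n 549
blank rect c 501.5 -291.1 size 315.8 89.9 ang -13.33 mean [ 499.8 -293.8] n 8263
61.108643
111.3094
```

Emit:
{"name": "step_arm", "arguments": {
  "motion": [0,0,-0.005,0.084,-0.028,-0.15,-1,0,0,-0.005,0.084,-0.028,-0.25,-1,0,0,-0.005,0.084,-0.028,-0.306,-1,0,0,-0.005,0.084,-0.028,-0.306,-1,0,0,-0.005,0.084,-0.028,-0.306,-1,0,0,-0.005,0.084,-0.028,-0.306,1,0,0,-0.005,0.084,-0.028,-0.306,1,0,0,-0.005,0.084,-0.028,-0.306,1,0,0,-0.005,0.084,-0.028,-0.306,1,0,0,-0.005,0.084,-0.028,-0.306,1,0,0,-0.005,0.084,-0.028,-0.306,1,0,0,-0.005,0.084,-0.028,-0.306,1],
  "squeeze": 60
}}

```text
time_s: 4.08
eef_pos: [0.4837, -0.1764, 0.011]
eef_rot: [[0.095, 0.995, -0.001], [0.995, -0.095, -0.001], [-0.001, -0.001, -1.0]]
contact_force: [-0.3, -0.3, 0.4]
grip_width: -0.0001
```

Run:
```python
from meas import *
print(env.read_state())
p,d,m=snap("wrist"); save("w2",p)
```

```text
{'time_s': 4.075, 'q': array([-3.52095790e-01,  4.59924270e-01,  2.00758567e+00, -1.29602567e-03,
        6.74498392e-01, -1.82677526e+00]), 'qvel': array([ 0.00051493,  0.00026022, -0.00087217,  0.00090727, -0.0001269 ,
        0.00087337]), 'joint_efforts': array([-7.61847157e-03, -5.47519970e+01, -2.09989893e+01, -3.45985885e-03,
        3.25097724e-03,  2.85051658e-05]), 'eef_pos': array([ 0.48367235, -0.1764243 ,  0.01096547]), 'eef_rot': array([[ 9.49609316e-02,  9.95480775e-01, -6.68922593e-04],
       [ 9.95480770e-01, -9.49613453e-02, -6.16508124e-04],
       [-6.77243775e-04, -6.07355392e-04, -9.99999586e-01]]), 'contact_force': array([-0.30706006, -0.30770331,  0.44965944]), 'ft_torque': array([ 0.03255859, -0.01419116, -0.00306109]), 'grip_width': -0.0001295602032673178}
```

View pics/w2.png

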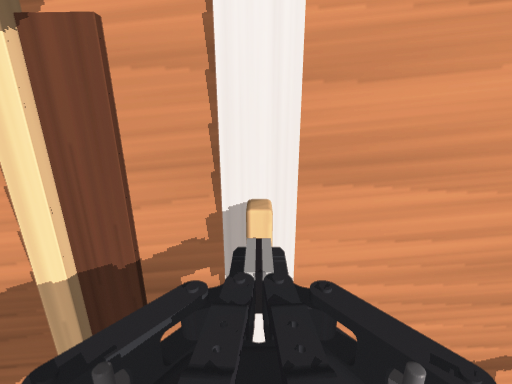

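The rib at (260,220) now lies on the robot side of the shut fingertips at (258,245). I'll measure where it is now.

Run:
```python
from w import *
m=env.camera_model("wrist");print(m["position"],np.round(m["attitude"],3).tolist())
print("tips px->",onplane(m,[(258,240),(258,275)],.011).round(4).tolist())
print("rib near/far",onplane(m,[(259,200),(259,207),(259,238)],.03).round(4).tolist())
p,d,mt=snap("top"); save("top2",p)
hs=cv2.cvtColor(p,cv2.COLOR_RGB2HSV);S=hs[...,1]
rect(mt,box(S<70,440,285,510,465),.006,"straight")
q=cv2.resize(p[170:310,270:380],None,fx=5,fy=5)[:600];save("top2c",q)
```

```text
[ 0.4048073  -0.16877284  0.18041925] [[0.095, -0.946, -0.309], [0.995, 0.09, 0.031], [-0.002, -0.31, 0.951]]
tips px-> [[0.4899, -0.1775, 0.011], [0.5173, -0.1801, 0.011]]
rib near/far [[0.4551, -0.1735, 0.03], [0.4594, -0.1739, 0.03], [0.4791, -0.1758, 0.03]]
straight rect c 476.1 -171.5 size 312.6 127.3 ang -0.26 mean [ 452.9 -180.6] n 3723
```

View pics/top2c.png

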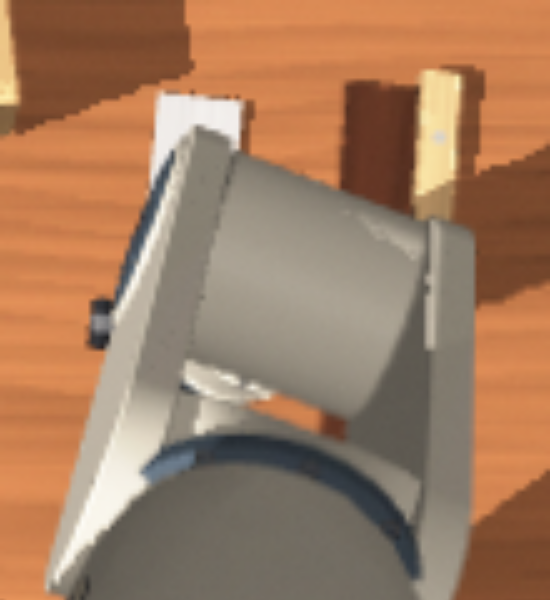

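Run:
```python
from w import *
p,d,m=snap("wrist"); C=cloud(m,d)
for v in range(195,275,5): print(v,C[v,259].round(3),C[v,252].round(3),C[v,267].round(3),C[v,285].round(3),p[v,259],p[v,252])
```

```text
195 [ 0.46  -0.174  0.006] [ 0.459 -0.178  0.007] [ 0.46  -0.169  0.006] [ 0.461 -0.157  0.006] [245 239 234] [244 237 233]
200 [ 0.461 -0.174  0.013] [ 0.46  -0.178  0.014] [ 0.461 -0.169  0.013] [ 0.464 -0.157  0.007] [165 129  90] [142 111  79]
205 [ 0.461 -0.174  0.023] [ 0.461 -0.178  0.022] [ 0.461 -0.169  0.022] [ 0.468 -0.157  0.006] [181 139  97] [175 135  95]
210 [ 0.462 -0.174  0.029] [ 0.461 -0.178  0.029] [ 0.462 -0.169  0.029] [ 0.472 -0.157  0.006] [237 194 135] [240 197 137]
215 [ 0.465 -0.174  0.029] [ 0.405 -0.169  0.18 ] [ 0.465 -0.17   0.029] [ 0.476 -0.158  0.006] [242 203 142] [243 203 142]
220 [ 0.468 -0.175  0.03 ] [ 0.467 -0.179  0.03 ] [ 0.468 -0.17   0.03 ] [ 0.479 -0.158  0.006] [242 200 139] [243 202 142]
225 [ 0.471 -0.175  0.03 ] [ 0.47  -0.179  0.031] [ 0.471 -0.17   0.03 ] [ 0.483 -0.158  0.006] [241 201 141] [243 203 144]
230 [ 0.474 -0.175  0.03 ] [ 0.473 -0.179  0.031] [ 0.474 -0.171  0.03 ] [ 0.487 -0.158  0.005] [241 201 140] [243 202 141]
235 [ 0.477 -0.176  0.03 ] [ 0.477 -0.18   0.03 ] [ 0.477 -0.171  0.031] [ 0.49  -0.159  0.006] [242 199 140
[... 162 characters left out ...]
] [ 0.473 -0.179  0.051] [ 0.474 -0.171  0.05 ] [ 0.497 -0.159  0.007] [35 30 33] [142 137 134]
250 [ 0.473 -0.175  0.055] [ 0.473 -0.179  0.056] [ 0.473 -0.171  0.056] [ 0.502 -0.159  0.006] [35 31 34] [141 137 134]
255 [ 0.473 -0.175  0.061] [ 0.472 -0.179  0.061] [ 0.474 -0.171  0.06 ] [ 0.506 -0.16   0.006] [36 31 33] [141 137 135]
260 [ 0.473 -0.175  0.066] [ 0.473 -0.178  0.066] [ 0.473 -0.171  0.065] [ 0.479 -0.163  0.058] [35 31 34] [142 138 135]
265 [ 0.474 -0.175  0.069] [ 0.473 -0.178  0.069] [ 0.473 -0.172  0.07 ] [ 0.479 -0.163  0.063] [34 31 33] [141 137 135]
270 [ 0.473 -0.175  0.074] [ 0.473 -0.178  0.074] [ 0.473 -0.172  0.074] [ 0.478 -0.163  0.068] [26 23 25] [142 138 135]
```

Run:
```python
from w import *
f=np.load("/tmp/w1.npz");m=f;d=f["d"];C=cloud(m,d)
for u in(165,172,345,352,): 
    for v in (246,250,254,258,264,272): print(u,v,C[v,u].round(3),f["p"][v,u])
```

```text
165 246 [ 0.525 -0.294  0.007] [113  67  47]
165 250 [ 0.427 -0.208  0.209] [137 130 126]
165 254 [ 0.427 -0.207  0.213] [145 139 138]
165 258 [ 0.427 -0.206  0.216] [141 136 134]
165 264 [ 0.427 -0.204  0.223] [35 33 35]
165 272 [ 0.431 -0.204  0.223] [41 39 40]
172 246 [ 0.525 -0.284  0.009] [114  68  50]
172 250 [ 0.427 -0.205  0.209] [42 34 34]
172 254 [ 0.427 -0.204  0.213] [39 37 37]
172 258 [ 0.429 -0.204  0.213] [41 39 40]
172 264 [ 0.432 -0.204  0.215] [40 38 40]
172 272 [ 0.436 -0.205  0.215] [42 39 41]
345 246 [ 0.55  -0.055 -0.001] [220 140  92]
345 250 [ 0.435 -0.118  0.208] [71 55 49]
345 254 [ 0.435 -0.119  0.213] [31 29 31]
345 258 [ 0.437 -0.119  0.212] [24 23 24]
345 264 [ 0.44  -0.119  0.214] [23 22 24]
345 272 [ 0.443 -0.12   0.215] [22 21 23]
352 246 [ 0.55  -0.046 -0.   ] [219 139  92]
352 250 [ 0.435 -0.114  0.208] [144 134 128]
352 254 [ 0.434 -0.116  0.214] [145 139 138]
352 258 [ 0.435 -0.117  0.216] [144 139 137]
352 264 [ 0.435 -0.119  0.222] [36 33 35]
352 272 [ 0.437 -0.119  0.225] [23 22 24]
```

The measured fingertips sit about 30 mm above where the reported TCP puts them: 40 mm against 11 mm shut, and the same offset open. So the fingers closed above the rib. From here on I'll command z 28–30 mm lower.

Emit:
{"name": "step_arm", "arguments": {
  "motion": [0,0,0,0,0,0,-1,0,0,0,0,0,0,-1,0,0,0,0,0,0,-1,0,0,0,0,0,0,-1,0,0,0,0,0,-0.03,-1,0,0,0,0,0,-0.054,-1,0,0,0,0,0,-0.054,-1,0,0,0,0,0,-0.054,1,0,0,0,0,0,-0.054,1,0,0,0,0,0,-0.054,1,0,0,0,0,0,-0.054,1,0,0,0,0,0,-0.054,1,0,0,0,0,0,-0.054,1,0,0,0,0,0,-0.054,1],
  "squeeze": 60
}}

```text
time_s: 5.98
eef_pos: [0.484, -0.1765, -0.0155]
eef_rot: [[0.095, 0.995, 0.0], [0.995, -0.095, -0.001], [-0.001, 0.0, -1.0]]
contact_force: [0.0, 1.0, 5.9]
grip_width: 0.0146
```

Emit:
{"name": "step_arm", "arguments": {
  "motion": [0,0,0,0,0,0.01,1,0,0,0.006,0.01,-0.05,0.01,1,0,0,0.006,0.01,-0.09,0.01,1,0,0,0.006,0.01,-0.11,0.01,1,0,0,0.006,0.01,-0.11,0.01,1,0,0,0.006,0.01,-0.11,0.01,1]
}}

```text
time_s: 6.72
eef_pos: [0.4886, -0.231, -0.0107]
eef_rot: [[0.086, 0.996, -0.001], [0.996, -0.086, -0.0], [-0.0, -0.001, -1.0]]
contact_force: [-0.0, -0.2, -2.6]
grip_width: 0.0147
```

Run:
```python
from w import *
p,d,m=snap("wrist"); save("w3",p); np.savez("/tmp/w3.npz",p=p,d=d,**{k:np.array(m[k]) for k in m})
for v in (20,60,100,150,200): print(v,[(u,tuple(int(c) for c in p[v,u])) for u in range(160,240,5)])
C=cloud(m,d); print(C[60,250],C[150,250])
```

```text
20 [(160, (104, 61, 44)), (165, (104, 61, 43)), (170, (107, 63, 45)), (175, (108, 64, 47)), (180, (108, 63, 46)), (185, (109, 64, 46)), (190, (88, 54, 37)), (195, (125, 79, 53)), (200, (125, 79, 52)), (205, (232, 218, 207)), (210, (245, 239, 235)), (215, (243, 236, 232)), (220, (243, 236, 231)), (225, (244, 238, 233)), (230, (246, 240, 237)), (235, (244, 238, 234))]
60 [(160, (108, 65, 47)), (165, (102, 63, 45)), (170, (104, 63, 44)), (175, (108, 66, 47)), (180, (107, 63, 45)), (185, (108, 63, 45)), (190, (111, 65, 47)), (195, (129, 83, 54)), (200, (129, 82, 54)), (205, (128, 82, 53)), (210, (246, 241, 236)), (215, (242, 236, 232)), (220, (241, 234, 229)), (225, (243, 237, 232)), (230, (245, 239, 236)), (235, (244, 237, 232))]
100 [(160, (109, 66, 45)), (165, (106, 63, 45)), (170, (101, 61, 43)), (175, (106, 62, 44)), (180, (108, 65, 47)), (185, (107, 63, 45)), (190, (108, 64, 45)), (195, (83, 51, 36)), (200, (129, 82, 55)), (205, (129, 82, 54)), (210, (246, 239, 235)), (215, (243, 236, 231)), (220, (240, 233, 229)), (225, (242, 235, 231)), (230, (245, 238, 235)), (235, (243, 237, 233))]
150 [(160, (106, 64, 46)), (165, (107, 65, 46)), (170, (107, 65, 45)), (175, (104, 62, 42)), (180, (107, 63, 45)), (185, (107, 63, 46)), (190, (106, 63, 45)), (195, (111, 67, 47)), (200, (123, 79, 53)), (205, (123, 79, 53)), (210, (123, 78, 52)), (215, (245, 239, 234)), (220, (240, 232, 228)), (225, (242, 236, 230)), (230, (244, 238, 233)), (235, (244, 238, 233))]
200 [(160, (112, 65, 46)), (165, (105, 63, 45)), (170, (108, 63, 45)), (175, (111, 66, 47)), (180, (106, 62, 45)), (185, (111, 65, 46)), (190, (107, 63, 46)), (195, (107, 63, 46)), (200, (95, 58, 41)), (205, (126, 80, 53)), (210, (123, 77, 51)), (215, (245, 239, 234)), (220, (240, 233, 229)), (225, (242, 236, 231)), (230, (244, 237, 232)), (235, (245, 238, 233))]
[ 0.38757532 -0.22649375  0.01180322] [ 0.43055373 -0.2306377   0.01129185]
```

View pics/w3.png

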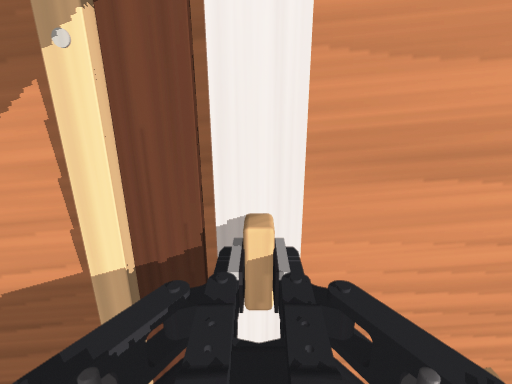

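The rib is held, the plate is about 5 mm up, and a narrow gap to the blank remains at columns 193–210. I'll measure the gap and angle.

```bash
cat > gap.py <<'E'
from w import *
import sys
def gap(p,m,zs,rows=range(8,205,6)):
    rows=list(rows)
    s=edges(p,m,rows,170,260,lambda a:a[:,0]>200,zs,-1)
    # plate's left edge; blank edge = right end of dark run
    b=edges(p,m,rows,150,225,lambda a:a[:,0]<117,.008,1)
    n=np.array([-b[1][1],b[1][0]])
    print("gap at plate pts",[round(float((s[0]+t*s[1]-b[0])@n),2) for t in(-60,0,110)])
if __name__=="__main__":
    f=np.load("/tmp/%s.npz"%sys.argv[1]); gap(f["p"],f,float(sys.argv[2]))
E
python3 gap.py w3 .011
```

```text
line pt 407.4 -249.3 ang -4.91 res 0.25
line pt 403.2 -255.9 ang -5.0 res 0.27
gap at plate pts [6.85, 6.95, 7.13]
```

Emit:
{"name": "step_arm", "arguments": {
  "motion": [0,0,0,0,0,-0.009,1,0,0,0,-0.001,-0.01,-0.009,1,0,0,0,-0.001,-0.012,-0.009,1,0,0,0,-0.001,-0.013,-0.009,1,0,0,0,-0.001,-0.014,-0.009,1,0,0,0,-0.001,-0.015,-0.009,1,0,0,0,-0.001,-0.015,-0.009,1]
}}

```text
time_s: 7.65
eef_pos: [0.4881, -0.2384, -0.0152]
eef_rot: [[0.085, 0.996, -0.001], [0.996, -0.085, -0.0], [-0.0, -0.001, -1.0]]
contact_force: [0.4, 0.7, -2.5]
grip_width: 0.0144
```

```bash
cat > look.py <<'E'
import sys
from gap import *
p,d,m=snap("wrist"); gap(p,m,float(sys.argv[1])); save(sys.argv[2],p)
E
python3 look.py .0065 w4
```

```text
line pt 407.0 -256.7 ang -4.89 res 0.25
line pt 407.0 -256.7 ang -4.96 res 0.27
gap at plate pts [-0.07, 0.01, 0.15]
```

Emit:
{"name": "step_arm", "arguments": {
  "motion": [0,0,0,0,0,-0.001,1,0,0,0,0,0,-0.002,1,0,0,0,0,-0.002,-0.002,1,0,0,0,0,-0.002,-0.002,1]
}}

```text
time_s: 8.2
eef_pos: [0.4882, -0.2388, -0.0155]
eef_rot: [[0.086, 0.996, -0.001], [0.996, -0.086, 0.0], [0.0, -0.001, -1.0]]
contact_force: [-1.9, 4.8, 7.5]
grip_width: 0.0148
```

Emit:
{"name": "step_arm", "arguments": {
  "motion": [0,0,0,0,0,0,0.2,0,0,0,0,0,0,0.2,0,0,0,0,0,0,0.2,0,0,0,0,0,0.06,0.2,0,0,0,-0.06,0.06,0.2,-0.5,0,0,0,-0.06,0.06,0.26,-1,0,0,0,-0.06,0.06,0.26,-1,0,0,0,-0.06,0.06,0.26,-1]
}}

```text
time_s: 9.2
eef_pos: [0.4582, -0.2089, 0.1143]
eef_rot: [[0.086, 0.996, -0.0], [0.996, -0.086, 0.0], [0.0, -0.0, -1.0]]
contact_force: [0.2, 1.0, -0.4]
grip_width: 0.0852
```

```bash
cat > chk.py <<'E'
from w import *
def chk(m,p,s0,s1,b0,b1,rows):
    L=edges(p,m,rows,s0,s1,white,.006,-1);R=edges(p,m,rows,s0,s1,white,.006,1)
    b=edges(p,m,rows,b0,b1,dark,.008,1);n=np.array([-b[1][1],b[1][0]])
    print("L,R from blank edge",round(float((L[0]-b[0])@n),2),round(float((R[0]-b[0])@n),2))
E
python3 - <<'E'
from chk import *
p,d,m=snap("wrist"); save("w5",p); np.savez("/tmp/w5.npz",p=p,d=d,**{k:np.array(m[k]) for k in m})
C=cloud(m,d);print(onplane(m,[(256,192)],0).round(3), env.read_state()["eef_pos"])
for v in(100,150,200): print(v,[(u,int(p[v,u,0])) for u in range(100,300,6)])
E
```

```text
[[ 0.465 -0.212  0.   ]] [ 0.4577911  -0.20875494  0.11361421]
100 [(100, 130), (106, 132), (112, 212), (118, 134), (124, 133), (130, 243), (136, 243), (142, 249), (148, 251), (154, 224), (160, 107), (166, 103), (172, 118), (178, 114), (184, 110), (190, 104), (196, 110), (202, 105), (208, 244), (214, 245), (220, 246), (226, 246), (232, 247), (238, 242), (244, 247), (250, 245), (256, 226), (262, 202), (268, 204), (274, 204), (280, 204), (286, 203), (292, 202), (298, 202)]
150 [(100, 212), (106, 213), (112, 212), (118, 214), (124, 134), (130, 134), (136, 243), (142, 243), (148, 250), (154, 252), (160, 220), (166, 108), (172, 106), (178, 116), (184, 110), (190, 110), (196, 109), (202, 108), (208, 246), (214, 243), (220, 242), (226, 245), (232, 246), (238, 246), (244, 243), (250, 245), (256, 236), (262, 209), (268, 210), (274, 209), (280, 210), (286, 212), (292, 212), (298, 214)]
200 [(100, 216), (106, 217), (112, 217), (118, 216), (124, 213), (130, 211), (136, 129), (142, 247), (148, 243), (154, 251), (160, 251), (166, 220), (172, 108), (178, 110), (184, 116), (190, 106), (196, 109), (202, 111), (208, 112), (214, 242), (220, 243), (226, 154), (232, 184), (238, 218), (244, 242), (250, 244), (256, 236), (262, 215), (268, 217), (274, 216), (280, 218), (286, 218), (292, 217), (298, 216)]
```

View pics/w5.png

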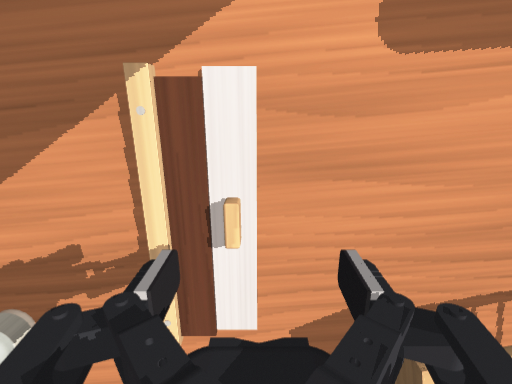

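The straightedge lies against the blank with no gap: their common edge runs from (203,70) to (216,330). The x offset is about 8 mm. Next is the hook.

Emit:
{"name": "step_arm", "arguments": {
  "motion": [0,0,0.1,-0.2,0.1,0.1,-1,0,0,0.2,-0.2,0.2,0.1,-1,0,0,0.3,-0.2,0.4,0.1,-1,0,0,0.4,-0.2,0.6,0.1,-1,0,0,0.5,-0.2,0.7,0.1,-1,0,0,0.556,-0.2,0.85,0.1,-1,0,0,0.556,-0.2,0.96,0.1,-1,0,0,0.556,-0.2,0.96,0.1,-1,0,0,0.556,-0.2,0.96,0.1,-1,0,0,0.556,-0.2,0.96,0.1,-1,0,0,0.556,-0.2,0.96,0.1,-1]
}}

```text
time_s: 10.62
eef_pos: [0.3572, 0.2702, 0.1624]
eef_rot: [[-0.709, 0.706, -0.004], [0.706, 0.709, -0.003], [0.001, -0.004, -1.0]]
contact_force: [0.5, -0.3, -0.8]
grip_width: 0.0852
```

Run:
```python
from chk import *
f=np.load("/tmp/w5.npz");p=f["p"]; chk(f,p,200,262,165,222,list(range(80,190,4))+list(range(255,320,4)))
k=cv2.cvtColor(p,cv2.COLOR_RGB2HSV)[...,1]<60;kk=np.zeros_like(k);kk[60:336,198:262]=1;rect(f,k&kk,.006,"se")
p,d,m=snap("wrist"); save("w6",p); np.savez("/tmp/w6.npz",p=p,d=d,**{k:np.array(m[k]) for k in m})
```

```text
line pt 474.1 -263.1 ang -4.94 res 0.58
line pt 485.9 -213.7 ang -4.99 res 0.73
line pt 446.2 -260.8 ang -4.91 res 1.75
L,R from blank edge 0.12 50.35
se rect c 490.1 -239.8 size 299.7 50.4 ang -5.1 mean [ 465.2 -237.2] n 11775
```

View pics/w6.png

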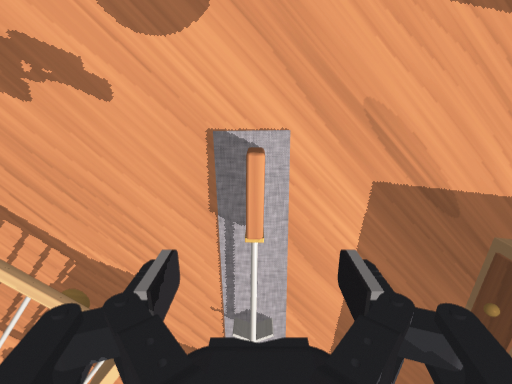

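The handle spans (256,150) to (255,242), with the rod reaching the blade at about (252,335). I'll convert these to world coordinates.

Run:
```python
from w import *
m=np.load("/tmp/w6.npz");p=m["p"];C=cloud(m,m["d"])
hs=cv2.cvtColor(p,cv2.COLOR_RGB2HSV);k=hs[...,1]>120;kk=np.zeros_like(k);kk[140:246,240:270]=1
rect(m,k&kk,.048,"handle")
r=onplane(m,[(254.5,248),(252.5,325)],.038)[:,:2];dv=r[1]-r[0];print(r.round(4),np.degrees(np.arctan2(dv[1],dv[0])))
b=onplane(m,[(252,340)],.03);print("blade~",b.round(4))
k=(hs[...,1]<60);kk=np.zeros_like(k);kk[125:338,205:295]=1;rect(m,k&kk,.003,"mat(part)")
print(C[200,256],C[180,256])
```

```text
handle rect c 369.0 275.1 size 105.2 20.5 ang 44.62 mean [367.4 274.1] n 1661
[[0.4162 0.3223]
 [0.4979 0.3999]] 43.524380300454794
blade~ [[0.5218 0.4224 0.03  ]]
mat(part) rect c 429.6 332.6 size 301.4 89.9 ang 45.81 mean [421.9 324.3] n 12452
[0.36996605 0.27878689 0.0483121 ] [0.35427423 0.26311655 0.04795015]
```

Emit:
{"name": "step_arm", "arguments": {
  "motion": [0,0,-0.01,0.002,-0.011,-0.12,-1,0,0,-0.01,0.002,-0.011,-0.24,-1,0,0,-0.01,0.002,-0.011,-0.32,-1,0,0,-0.01,0.002,-0.011,-0.355,-1,0,0,-0.01,0.002,-0.011,-0.355,-1,0,0,-0.01,0.002,-0.011,-0.355,1,0,0,-0.01,0.002,-0.011,-0.355,1,0,0,-0.01,0.002,-0.011,-0.355,1,0,0,-0.01,0.002,-0.011,-0.355,1,0,0,-0.01,0.002,-0.011,-0.355,1,0,0,-0.01,0.002,-0.011,-0.355,1,0,0,-0.01,0.002,-0.011,-0.355,1],
  "squeeze": 110
}}

```text
time_s: 12.18
eef_pos: [0.3587, 0.2648, -0.014]
eef_rot: [[-0.697, 0.717, -0.002], [0.717, 0.697, -0.002], [0.0, -0.003, -1.0]]
contact_force: [-1.8, -1.7, 10.7]
grip_width: 0.0186
```

Emit:
{"name": "step_arm", "arguments": {
  "motion": [0,0,0,0,0,0.06,1,0,0,0,0,0,0.12,1,0,0,0,-0.1,-0.1,0.12,1,0,0,0,-0.18,-0.21,0.12,1,0,0,-0.1,-0.18,-0.21,0.12,1,0,0,-0.2,-0.18,-0.21,0.12,1,0,0,-0.3,-0.18,-0.21,0.12,1,0,0,-0.41,-0.18,-0.21,0.12,1,0,0,-0.41,-0.18,-0.21,0.12,1,0,0,-0.41,-0.18,-0.21,0.12,1]
}}

```text
time_s: 13.42
eef_pos: [0.2687, 0.1598, 0.0461]
eef_rot: [[-0.131, 0.991, -0.003], [0.991, 0.131, 0.0], [0.001, -0.003, -1.0]]
contact_force: [0.1, 0.5, -1.3]
grip_width: 0.0188
```

Run:
```python
from w import *
p,d,m=snap("wrist"); save("w7",p); np.savez("/tmp/w7.npz",p=p,d=d,**{k:np.array(m[k]) for k in m})
print(m["position"])
p,d,m=snap("top"); np.savez("/tmp/top7.npz",p=p,d=d); q=cv2.resize(p[100:260,80:290],None,fx=3.5,fy=3.5); save("top7c",q)
```

```text
[0.19044166 0.1493166  0.21567126]
```

View pics/w7.png

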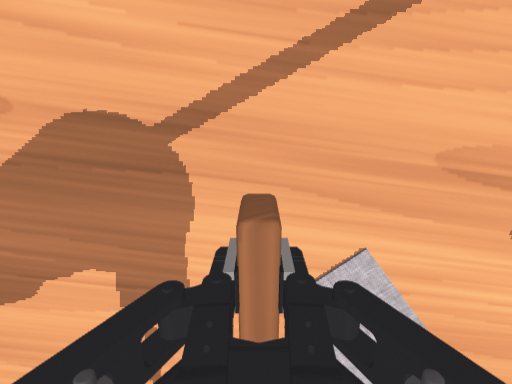

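View pics/top7c.png

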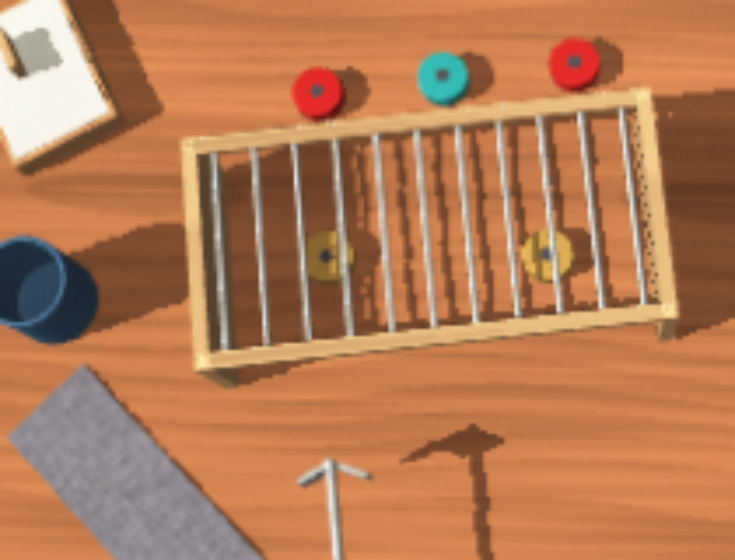

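The crop shows weight A at (327,256) and weight B at (548,255). The hook's apex is at (330,462), in front of A, and the rack's front rail runs from (200,365) to (672,312).

```bash
cat > wt.py <<'E'
from w import *
def gold(p,m,u0,v0,u1,v1,z=.02):
    hs=cv2.cvtColor(p,cv2.COLOR_RGB2HSV).astype(int)
    k=(hs[...,0]>=17)&(hs[...,0]<34)&(hs[...,1]>110);kk=np.zeros_like(k);kk[v0:v1,u0:u1]=1;k&=kk
    v,u=np.nonzero(k);P=onplane(m,np.c_[u,v],z)[:,:2]*1000
    r=cv2.minEnclosingCircle(P.astype(np.float32)) if len(P) else None
    print("gold n",len(P),"circ",r and [round(x,1) for x in (*r[0],r[1])]);return r
R0=np.array([0,0.]);
E
python3 - <<'E'
from wt import *
f=np.load("/tmp/top7.npz");p=f["p"];m=env.camera_model("top")
c=lambda x,y:(80+x/3.5-.4,100+y/3.5-.4)
print("A,B",onplane(m,[c(327,256),c(548,255)],.02).round(4).tolist())
gold(p,m,164,163,184,183);gold(p,m,227,162,247,183)
F=onplane(m,[c(199,369),c(677,318)],.1);print("front corners",F.round(4).tolist());B=onplane(m,[c(184,139),c(648,92)],.1);print("back",B.round(4).tolist())
print("apex z.077-.09",onplane(m,[c(330,462)],.097).round(4),onplane(m,[c(335,540)],.097).round(4), "mug",onplane(m,[c(55,280)],.085).round(3))
y=(F[0]-F[1])[:2];L=np.linalg.norm(y);y/=L;x=np.array([y[1],-y[0]]);o=F[:,:2].mean(0)
print(L,"ang x",np.degrees(np.arctan2(x[1],x[0])),"o",o)
for w in onplane(m,[c(327,256),c(548,255)],.02)[:,:2]: print("rack coords",(w-o)@x,(w-o)@y)
E
```

```text
A,B [[0.6702, 0.2137, 0.02], [0.6746, 0.0278, 0.02]]
gold n 125 circ [668.8, 213.5, 22.5]
gold n 138 circ [673.7, 28.3, 22.2]
front corners [[0.5601, 0.2948, 0.1], [0.6079, -0.077, 0.1]]
back [[0.7465, 0.3205, 0.1], [0.7922, -0.0519, 0.1]]
apex z.077-.09 [[0.4904 0.1887 0.097 ]] [[0.4307 0.1822 0.097 ]] mug [[0.632 0.423 0.085]]
0.37485401654386874 ang x 7.319212640683668 o [0.5839825  0.10893426]
rack coords 0.09889094037288138 0.09291050935911062
rack coords 0.07953661151045059 -0.09205710241608776
```

Emit:
{"name": "step_arm", "arguments": {
  "motion": [0,0,0,0,0,-0.056,1,0,0,0,0.08,0.011,-0.056,1,0,0,0,0.16,0.022,-0.056,1,0,0,0,0.24,0.033,-0.056,1,0,0,0,0.32,0.044,-0.056,1,0,0,0,0.4,0.054,-0.056,1,0,0,0,0.48,0.065,-0.056,1,0,0,0,0.48,0.065,-0.056,1,0,0,0,0.48,0.065,-0.09,1,0,0,0,0.48,0.065,-0.121,1,0,0,0,0.48,0.065,-0.121,1]
}}

```text
time_s: 14.9
eef_pos: [0.5071, 0.1919, -0.016]
eef_rot: [[-0.13, 0.991, -0.005], [0.991, 0.13, -0.001], [-0.0, -0.005, -1.0]]
contact_force: [-0.3, 0.7, -0.8]
grip_width: 0.0194
```

Run:
```python
from wt import *
p,d,m=snap("top"); np.savez("/tmp/top8.npz",p=p,d=d)
gold(p,m,164,163,184,183);gold(p,m,227,162,247,183)
q=cv2.resize(p[120:260,110:260],None,fx=4,fy=4); save("top8c",q)
```

```text
gold n 88 circ [668.8, 213.5, 22.5]
gold n 140 circ [673.8, 28.2, 22.2]
```

View pics/top8c.png

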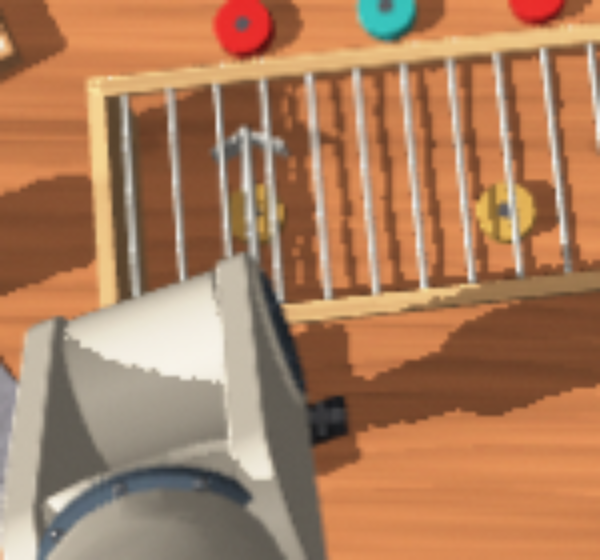

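The blade at (248,145) is behind weight A at (256,210), slightly left of centre. Now I'll pull.

Emit:
{"name": "step_arm", "arguments": {
  "motion": [0,0,0,-0.04,-0.011,0,1,0,0,0,-0.07,-0.015,0,1,0,0,0,-0.1,-0.019,0,1,0,0,0,-0.13,-0.023,0,1,0,0,0,-0.16,-0.027,0,1,0,0,0,-0.19,-0.031,0,1,0,0,0,-0.22,-0.035,0,1,0,0,0,-0.25,-0.039,0,1,0,0,0,-0.28,-0.043,0,1,0,0,0,-0.31,-0.047,0,1,0,0,0,-0.34,-0.051,0,1,0,0,0,-0.37,-0.055,0,1,0,0,0,-0.4,-0.059,0,1,0,0,0,-0.424,-0.062,0,1,0,0,0,-0.424,-0.062,0,1]
}}

```text
time_s: 16.82
eef_pos: [0.2939, 0.1606, -0.0158]
eef_rot: [[-0.131, 0.991, -0.006], [0.991, 0.131, -0.001], [-0.0, -0.006, -1.0]]
contact_force: [0.2, 0.5, -1.5]
grip_width: 0.0188
```

```bash
cat > gfind.py <<'E'
from wt import *
def gfind(p,m,z=.02,show=True):
    hs=cv2.cvtColor(p,cv2.COLOR_RGB2HSV).astype(int);pi=p.astype(int)
    k=((hs[...,0]>=17)&(hs[...,0]<34)&(hs[...,1]>120)).astype(np.uint8)
    k=cv2.morphologyEx(k,cv2.MORPH_CLOSE,np.ones((3,3)))
    n,l,s,c=cv2.connectedComponentsWithStats(k)
    for i in range(1,n):
        if 25<s[i,4]<4000:
            v,u=np.nonzero(l==i);P=onplane(m,np.c_[u,v],z)[:,:2]*1000
            (x,y),r=cv2.minEnclosingCircle(P.astype(np.float32))
            if 9<r<27 and 200<x<800 and abs(y)<500: print("px",c[i].round(),"n",s[i,4],"xy",round(x,1),round(y,1),"r",round(r,1))
E
python3 - <<'E'
from gfind import *
p,d,m=snap("top");gfind(p,m);np.savez("/tmp/top9.npz",p=p,d=d);save("top9",p)
E
```

```text
px [313. 135.] n 33 xy 794.5 -198.5 r 10.2
px [236. 173.] n 156 xy 673.8 28.3 r 22.1
px [175. 236.] n 53 xy 486.1 195.9 r 19.0
px [183. 235.] n 81 xy 487.9 181.5 r 20.4
```

Emit:
{"name": "step_arm", "arguments": {
  "motion": [0,0,0,0,0,0.05,1,0,0,0,0,0,0.09,1,0,0,0,0,-0.1,0.09,1,0,0,0,0,-0.2,0.09,1,0,0,0,0,-0.3,0.08,1,0,0,0,0,-0.37,0.068,1,0,0,0,0,-0.37,0.068,1,0,0,0,0,-0.37,0.068,1]
}}

```text
time_s: 17.88
eef_pos: [0.2951, -0.024, 0.0184]
eef_rot: [[-0.129, 0.992, -0.005], [0.992, 0.129, -0.001], [-0.0, -0.005, -1.0]]
contact_force: [-0.2, 0.6, -1.9]
grip_width: 0.0185
```

Run:
```python
from gfind import *
p,d,m=snap("top");gfind(p,m)
```

```text
px [313. 135.] n 33 xy 794.5 -198.5 r 10.2
px [236. 173.] n 158 xy 673.7 28.3 r 22.2
px [179. 235.] n 173 xy 487.3 186.0 r 22.1
```

Emit:
{"name": "step_arm", "arguments": {
  "motion": [0,0,0,0.08,0.01,0,1,0,0,0,0.16,0.02,0,1,0,0,0,0.24,0.03,0,1,0,0,0,0.32,0.04,0,1,0,0,0,0.4,0.05,0,1,0,0,0,0.437,0.056,0,1,0,0,0,0.437,0.056,0,1,0,0,0,0.437,0.056,-0.034,1,0,0,0,0.437,0.056,-0.067,1,0,0,0,0.437,0.056,-0.067,1]
}}

```text
time_s: 19.18
eef_pos: [0.5118, 0.0044, -0.0169]
eef_rot: [[-0.131, 0.991, -0.008], [0.991, 0.131, -0.001], [0.0, -0.008, -1.0]]
contact_force: [0.2, -0.0, -1.5]
grip_width: 0.0187
```

Run:
```python
from gfind import *
p,d,m=snap("top");gfind(p,m)
q=cv2.resize(p[120:250,180:330],None,fx=3,fy=3); save("top10c",q)
```

```text
px [313. 135.] n 33 xy 794.5 -198.5 r 10.2
px [232. 173.] n 69 xy 672.9 32.6 r 21.1
px [241. 172.] n 44 xy 676.3 16.6 r 18.3
px [179. 235.] n 176 xy 487.3 186.0 r 22.1
```

View pics/top10c.png

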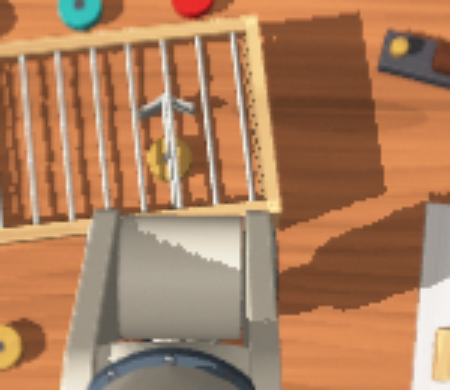

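The blade at (170,105) is behind weight B at (170,160). Now I'll pull.

Emit:
{"name": "step_arm", "arguments": {
  "motion": [0,0,0,-0.04,-0.005,0,1,0,0,0,-0.07,-0.009,0,1,0,0,0,-0.1,-0.013,0,1,0,0,0,-0.13,-0.017,0,1,0,0,0,-0.16,-0.021,0,1,0,0,0,-0.19,-0.025,0,1,0,0,0,-0.22,-0.029,0,1,0,0,0,-0.25,-0.033,0,1,0,0,0,-0.28,-0.037,0,1,0,0,0,-0.31,-0.041,0,1,0,0,0,-0.34,-0.045,0,1,0,0,0,-0.37,-0.049,0,1,0,0,0,-0.384,-0.051,0,1,0,0,0,-0.384,-0.051,0,1,0,0,0,-0.384,-0.051,0.05,1,0,0,0,-0.384,-0.051,0.1,1,0,0,0,-0.384,-0.051,0.15,1,0,0,0,-0.384,-0.051,0.15,1]
}}

```text
time_s: 21.48
eef_pos: [0.3217, -0.0213, 0.0597]
eef_rot: [[-0.131, 0.991, -0.004], [0.991, 0.131, -0.001], [-0.0, -0.004, -1.0]]
contact_force: [0.8, -0.0, -1.2]
grip_width: 0.0187
```

Run:
```python
from gfind import *
p,d,m=snap("top");gfind(p,m)
print(onplane(m,[(0,0)],0))
o=np.array([584,109]);
```

```text
px [313. 135.] n 33 xy 794.5 -198.5 r 10.2
px [239. 228.] n 62 xy 513.0 12.7 r 19.0
px [247. 227.] n 67 xy 514.7 -1.6 r 20.4
px [180. 235.] n 174 xy 487.3 186.0 r 22.1
[[1.30848934 0.90622256 0.        ]]
```

Both weights are out, with rack x about −82 to −86 mm. The hook now goes back to its mat.

Emit:
{"name": "step_arm", "arguments": {
  "motion": [0,0,0,-0.05,0.1,0,1,0,0,0,-0.1,0.2,0,1,0,0,0,-0.1,0.3,0,1,0,0,0,-0.1,0.37,0,1,0,0,0.11,-0.1,0.37,0,1,0,0,0.22,-0.1,0.37,0,1,0,0,0.33,-0.1,0.37,0,1,0,0,0.408,-0.1,0.37,0,1,0,0,0.408,-0.02,0.45,0,1,0,0,0.408,0.05,0.53,0,1,0,0,0.408,0.082,0.58,0,1,0,0,0.408,0.082,0.58,0,1,0,0,0.408,0.082,0.58,0,1]
}}

```text
time_s: 23.15
eef_pos: [0.3605, 0.2676, 0.0575]
eef_rot: [[-0.698, 0.716, -0.007], [0.716, 0.698, -0.006], [0.0, -0.009, -1.0]]
contact_force: [0.5, -0.6, -1.7]
grip_width: 0.0187
```

Run:
```python
from gfind import *
p,d,m=snap("top");gfind(p,m)
q=cv2.resize(p[180:320,70:220],None,fx=3,fy=3); save("top11c",q)
print(onplane(m,[(100+.2,222)],.11))
```

```text
px [313. 135.] n 33 xy 794.5 -198.5 r 10.2
px [243. 227.] n 168 xy 513.8 4.9 r 21.5
px [179. 235.] n 175 xy 487.3 186.0 r 22.1
[[0.50997757 0.38988458 0.11      ]]
```

View pics/top11c.png

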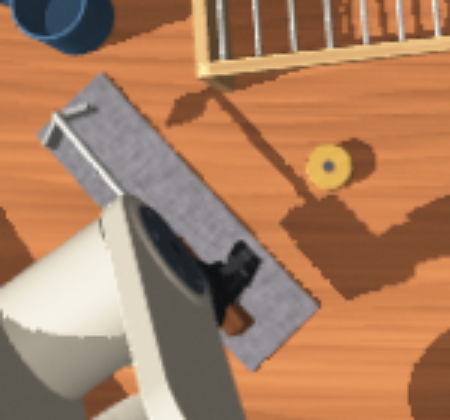

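The blade is over the mat's far end, so I'll lower and release.

Emit:
{"name": "step_arm", "arguments": {
  "motion": [0,0,0,0,0,-0.07,1,0,0,0,0,0,-0.12,1,0,0,0,0,0,-0.137,1,0,0,0,0,0,-0.143,1,0,0,0,0,0,-0.143,1,0,0,0,0,0,-0.143,0,0,0,0,0,0,-0.143,-1,0,0,0,0,0,-0.143,-1,0,0,0,0,0,-0.143,-1,0,0,0,0,0,-0.143,-1,0,0,0,0,0,-0.04,-1,0,0,0,0,0,0.08,-1,0,0,0,0,0,0.2,-1,0,0,0,0,0,0.2,-1]
}}

```text
time_s: 24.95
eef_pos: [0.363, 0.2694, 0.1622]
eef_rot: [[-0.698, 0.717, 0.001], [0.717, 0.698, -0.001], [-0.001, 0.0, -1.0]]
contact_force: [0.4, -0.1, -0.5]
grip_width: 0.0856
```

Run:
```python
from gfind import *
m=env.camera_model("wrist")
p,d,m=snap("wrist"); save("w12",p)
hs=cv2.cvtColor(p,cv2.COLOR_RGB2HSV);k=hs[...,1]>120;kk=np.zeros_like(k);kk[140:246,235:275]=1
rect(m,k&kk,.048,"handle"); C=cloud(m,d); print(C[200,256],C[180,256])
p,d,m=snap("top");gfind(p,m)
```

```text
handle rect c 371.8 277.9 size 105.1 20.5 ang 44.27 mean [370.3 276.6] n 1641
[0.37651713 0.2780146  0.04787222] [0.36056195 0.26257073 0.04744245]
px [313. 135.] n 33 xy 794.5 -198.5 r 10.2
px [243. 227.] n 169 xy 513.4 4.8 r 21.7
px [179. 235.] n 175 xy 487.3 186.0 r 22.1
```

Emit:
{"name": "step_arm", "arguments": {
  "motion": [0,0,-0.11,0.05,-0.03,0,-1,0,0,-0.22,0.1,-0.06,0,-1,0,0,-0.33,0.15,-0.09,0,-1,0,0,-0.44,0.2,-0.12,0,-1,0,0,-0.55,0.249,-0.167,0,-1,0,0,-0.66,0.249,-0.167,0,-1,0,0,-0.77,0.249,-0.167,0,-1,0,0,-0.88,0.249,-0.167,0,-1,0,0,-0.99,0.249,-0.167,0,-1,0,0,-1,0.249,-0.167,0,-1,0,0,-1,0.249,-0.167,0,-1]
}}

```text
time_s: 26.42
eef_pos: [0.4844, 0.1838, 0.157]
eef_rot: [[0.714, 0.7, -0.007], [0.7, -0.714, 0.004], [-0.002, -0.008, -1.0]]
contact_force: [-0.4, -0.4, 0.3]
grip_width: 0.0852
```

Emit:
{"name": "step_arm", "arguments": {
  "motion": [0,0,-0.11,0,0,0,-1,0,0,-0.22,0,0,0,-1,0,0,-0.33,0,0,0,-1,0,0,-0.44,0,0,0,-1,0,0,-0.545,0,0,0,-1,0,0,-0.545,0,0,0,-1,0,0,-0.545,0,0,0,-1]
}}

```text
time_s: 27.3
eef_pos: [0.4843, 0.1838, 0.1568]
eef_rot: [[0.997, -0.076, -0.002], [-0.076, -0.997, 0.008], [-0.002, -0.008, -1.0]]
contact_force: [1.3, 0.6, 0.7]
grip_width: 0.0856
```

Run:
```python
from gfind import *
p,d,m=snap("wrist"); save("w13",p); gfind(p,m)
```

```text
px [172.  60.] n 215 xy 407.2 316.2 r 16.8
px [264. 177.] n 1055 xy 490.6 188.2 r 22.6
```

Emit:
{"name": "step_arm", "arguments": {
  "motion": [-0.005,0,-0.007,0.01,0.006,-0.12,-1,-0.005,0,-0.007,0.01,0.006,-0.24,-1,-0.005,0,-0.007,0.01,0.006,-0.33,-1,-0.005,0,-0.007,0.01,0.006,-0.366,-1,-0.005,0,-0.007,0.01,0.006,-0.366,-1,-0.005,0,-0.007,0.01,0.006,-0.366,1,-0.005,0,-0.007,0.01,0.006,-0.366,1,-0.005,0,-0.007,0.01,0.006,-0.366,1,-0.005,0,-0.007,0.01,0.006,-0.366,1,-0.005,0,-0.007,0.01,0.006,-0.366,1,-0.005,0,-0.007,0.01,0.006,-0.366,1],
  "squeeze": 60
}}

```text
time_s: 28.72
eef_pos: [0.4905, 0.1872, -0.0243]
eef_rot: [[0.996, -0.088, 0.001], [-0.088, -0.996, 0.001], [0.001, -0.001, -1.0]]
contact_force: [-1.8, -0.6, 11.9]
grip_width: 0.0418
```

Emit:
{"name": "step_arm", "arguments": {
  "motion": [0,0,0,0,0,0.1,1,0,0,0,0,0,0.2,1,0,0,0,0.02,-0.1,0.2,1,0,0,0,0.05,-0.2,0.2,1,0,0,0,0.08,-0.3,0.2,1,0,0,0,0.1,-0.4,0.2,1,0,0,0,0.13,-0.5,0.2,1,0,0,0,0.15,-0.6,0.2,1,0,0,0,0.17,-0.7,0.2,1,0,0,0,0.19,-0.8,0.2,1,0,0,0,0.19,-0.86,0.2,1,0,0,0,0.19,-0.86,0.2,1,0,0,0,0.19,-0.86,0.2,1]
}}

```text
time_s: 30.35
eef_pos: [0.585, -0.2422, 0.0759]
eef_rot: [[0.996, -0.088, 0.001], [-0.088, -0.996, 0.002], [0.001, -0.002, -1.0]]
contact_force: [0.4, -0.1, -2.7]
grip_width: 0.0418
```

Run:
```python
from gfind import *
p,d,m=snap("wrist"); save("w14",p); np.savez("/tmp/w14.npz",p=p,d=d,**{k:np.array(m[k]) for k in m}); gfind(p,m,.12)
C=cloud(m,d)
hs=cv2.cvtColor(p,cv2.COLOR_RGB2HSV).astype(int)
k=(hs[...,0]>=15)&(hs[...,0]<36)&(hs[...,1]>110)&(C[...,2]>.08)
v,u=np.nonzero(k);print(len(v),u.min(),u.max(),v.min(),v.max()); Q=C[k]; print("top z",np.percentile(Q[:,2],[5,50,95]).round(4))
print("y range",Q[:,1].min(),Q[:,1].max(),"x",Q[:,0].min(),Q[:,0].max())
```

```text
5193 174 510 126 303
top z [0.1084 0.1199 0.1209]
y range -0.2645854840403285 -0.16320574055339546 x 0.5635974772719506 0.6063075090113949
```

View pics/w14.png

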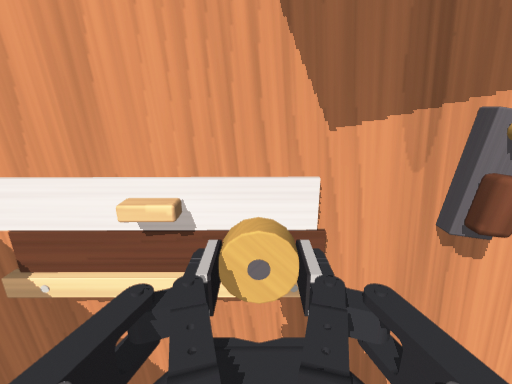

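The weight is held level, with its hole at (258,269). The plate runs along rows 178–231 and is still against the blank.

Run:
```python
from w import *
m=np.load("/tmp/w14.npz");p=m["p"]
print("disc centre",onplane(m,[(258.5,269)],.12).round(4))
pts=[];pb=[]
for u in list(range(10,110,6))+list(range(195,215,4)):
    c=np.nonzero((p[150:260,u].min(1)>150))[0]+150; pts.append((u,c.min()-.5)); pb.append((u,c.max()+.5))
for q in(pts,pb):
    P=onplane(m,q,.006)[:,:2]*1000;k=np.polyfit(P[:,0],P[:,1],1);print("ang",np.degrees(np.arctan(k[0])).round(2),"y@585",np.polyval(k,585).round(1),"y@396",np.polyval(k,396).round(1),"res",np.abs(np.polyval(k,P[:,0])-P[:,1]).max().round(2))
print("ends",onplane(m,[(320,200)],.006).round(4))
```

```text
disc centre [[ 0.5853 -0.2428  0.12  ]]
ang -5.08 y@585 -221.0 y@396 -204.2 res 0.0
ang -11.98 y@585 -296.7 y@396 -256.6 res 16.92
ends [[ 0.6414 -0.2481  0.006 ]]
```

Emit:
{"name": "step_arm", "arguments": {
  "motion": [0,0,0,0,0,-0.1,1,0,0,0,0,0,-0.16,1,0,0,0,0,0,-0.18,1,0,0,0,0,0,-0.187,1,0,0,0,0,0,-0.188,1,0,0,0,0,0,-0.188,1]
}}

```text
time_s: 31.15
eef_pos: [0.586, -0.2421, -0.017]
eef_rot: [[0.996, -0.087, 0.002], [-0.087, -0.996, 0.001], [0.002, -0.001, -1.0]]
contact_force: [0.3, -0.7, -1.8]
grip_width: 0.0419
```

Emit:
{"name": "step_arm", "arguments": {
  "motion": [0,0,0,0,0,-0.003,1,0,0,0,0,0,-0.003,1,0,0,0,0,0,-0.003,-0.3,0,0,0,0,0,-0.003,-0.7,0,0,0,0,0,-0.003,-0.7,0,0,0,0,0,-0.003,-0.7,0,0,0,0,0,0.1,-0.7,0,0,0,0,0,0.22,-0.7,0,0,0,0,0,0.32,-1,0,0,0,-0.05,0.12,0.32,-1,0,0,0,-0.1,0.24,0.32,-1,0,0,0,-0.145,0.36,0.32,-1,0,0,0,-0.145,0.494,0.32,-1,0,0,0,-0.145,0.494,0.32,-1,0,0,0,-0.145,0.494,0.32,-1,0,0,0,-0.145,0.494,0.32,-1]
}}

```text
time_s: 33.15
eef_pos: [0.5137, 0.0037, 0.143]
eef_rot: [[0.996, -0.088, 0.003], [-0.088, -0.996, 0.0], [0.002, -0.001, -1.0]]
contact_force: [0.8, 0.5, 0.1]
grip_width: 0.0854
```

Run:
```python
from gfind import *
p,d,m=snap("wrist"); save("w15",p); gfind(p,m)
p,d,m=snap("top"); save("top15",p); gfind(p,m); print("26mm"); gfind(p,m,.026)
hs=cv2.cvtColor(p,cv2.COLOR_RGB2HSV)
```

```text
px [261. 181.] n 1153 xy 516.8 6.2 r 22.8
px [325. 343.] n 371 xy 582.9 -226.4 r 19.1
px [313. 135.] n 33 xy 794.5 -198.5 r 10.2
px [328. 205.] n 174 xy 583.2 -242.1 r 21.7
26mm
px [313. 135.] n 33 xy 792.5 -197.6 r 10.2
px [328. 205.] n 174 xy 582.2 -241.0 r 21.6
```

Emit:
{"name": "step_arm", "arguments": {
  "motion": [0,0,0,0.006,0.003,-0.12,-1,0,0,0,0.006,0.003,-0.24,-1,0,0,0,0.006,0.003,-0.31,-1,0,0,0,0.006,0.003,-0.336,-1,0,0,0,0.006,0.003,-0.336,-1,0,0,0,0.006,0.003,-0.336,1,0,0,0,0.006,0.003,-0.336,1,0,0,0,0.006,0.003,-0.336,1,0,0,0,0.006,0.003,-0.336,1,0,0,0,0.006,0.003,-0.336,1,0,0,0,0.006,0.003,-0.336,1],
  "squeeze": 60
}}

```text
time_s: 34.62
eef_pos: [0.5175, 0.0051, -0.0235]
eef_rot: [[0.996, -0.089, 0.004], [-0.089, -0.996, 0.001], [0.004, -0.001, -1.0]]
contact_force: [-2.2, -0.5, 11.8]
grip_width: 0.0417
```

Emit:
{"name": "step_arm", "arguments": {
  "motion": [0,0,0,0,0,0.1,1,0,0,0,0,0,0.2,1,0,0,0,-0.05,-0.1,0.2,1,0,0,0,-0.1,-0.2,0.2,1,0,0,0,-0.15,-0.3,0.2,1,0,0,0,-0.2,-0.4,0.2,1,0,0,0,-0.241,-0.462,0.2,1,0,0,0,-0.241,-0.462,0.2,1,0,0,0,-0.241,-0.462,0.2,1]
}}

```text
time_s: 35.75
eef_pos: [0.3972, -0.2257, 0.0768]
eef_rot: [[0.996, -0.089, 0.005], [-0.089, -0.996, 0.0], [0.005, -0.001, -1.0]]
contact_force: [-0.0, -0.1, -3.4]
grip_width: 0.0416
```

Run:
```python
from gfind import *
p,d,m=snap("wrist"); save("w16",p); C=cloud(m,d)
hs=cv2.cvtColor(p,cv2.COLOR_RGB2HSV).astype(int)
k=(hs[...,0]>=15)&(hs[...,0]<36)&(hs[...,1]>110)&(C[...,2]>.095)&(C[...,2]<.13)&(abs(C[...,0]-.397)<.04)
Q=C[k];z=np.median(Q[:,2]);T=Q[Q[:,2]>z-.004]
print("z",z.round(4),"range x",T[:,0].min().round(4),T[:,0].max().round(4),"y",T[:,1].min().round(4),T[:,1].max().round(4))
pts=[]
for u in range(200,420,5):
    c=np.nonzero(p[150:235,u].min(1)>150)[0]+150
    if len(c): pts.append((u,c.min()-.5))
P=onplane(m,pts,.006)[:,:2]*1000;vx,vy,x,y=cv2.fitLine(P.astype(np.float32),cv2.DIST_HUBER,0,.01,.01).ravel()
print(len(pts),"ang",np.degrees(np.arctan(vy/vx)),"edge y@397",y+(397-x)*vy/vx)
```

```text
z 0.1202 range x 0.3756 0.4183 y -0.2483 -0.2037
44 ang -4.8839154 edge y@397 -204.66743
```

Emit:
{"name": "step_arm", "arguments": {
  "motion": [0,0,0,0,0,-0.1,1,0,0,0,0,0,-0.16,1,0,0,0,0,0,-0.18,1,0,0,0,0,0,-0.188,1,0,0,0,0,0,-0.19,1,0,0,0,0,0,-0.191,1,0,0,0,0,0,-0.191,1]
}}

```text
time_s: 36.67
eef_pos: [0.3981, -0.2254, -0.0175]
eef_rot: [[0.996, -0.089, 0.006], [-0.089, -0.996, 0.0], [0.006, -0.001, -1.0]]
contact_force: [-0.1, 3.5, 5.1]
grip_width: 0.0415
```

Emit:
{"name": "step_arm", "arguments": {
  "motion": [0,0,0,0,0,0,-0.3,0,0,0,0,0,0,-0.7,0,0,0,0,0,0,-0.7,0,0,0,0,0,0,-0.7,0,0,0,0,0,0.1,-0.7,0,0,0,0,0,0.22,-0.7,0,0,0,0,0.1,0.34,-1,0,0,0,0.1,0.2,0.4,-1,0,0,0,0.1,0.26,0.4,-1,0,0,0,0.1,0.26,0.4,-1,0,0,0,0.1,0.26,0.4,-1]
}}

```text
time_s: 38.05
eef_pos: [0.4476, -0.0954, 0.1822]
eef_rot: [[0.996, -0.087, 0.005], [-0.087, -0.996, -0.0], [0.005, -0.0, -1.0]]
contact_force: [0.1, -0.8, -0.2]
grip_width: 0.0851
```

Run:
```python
from gfind import *
p,d,m=snap("wrist"); save("w17",p); np.savez("/tmp/w17.npz",p=p,d=d,**{k:np.array(m[k]) for k in m}); gfind(p,m,.026)
p,d,m=snap("top"); save("top17",p); gfind(p,m,.026)
```

```text
px [230. 269.] n 797 xy 399.7 -221.4 r 26.0
px [373. 261.] n 199 xy 589.6 -230.0 r 24.1
px [313. 135.] n 33 xy 792.5 -197.6 r 10.2
px [328. 205.] n 179 xy 582.3 -241.0 r 22.6
```

View pics/w17.png

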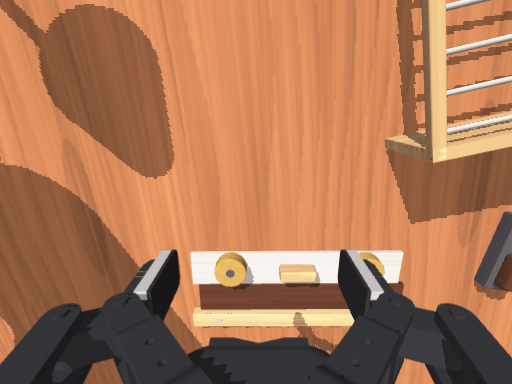

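View pics/top17.png

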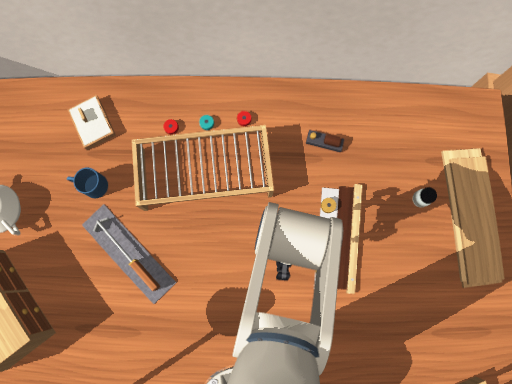

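Both weights stand on the straightedge at (231,270) and about (370,265). The hook lies on its mat and the bystanders are in place. I'll move clear for one numeric check of flushness and tilt.

Emit:
{"name": "step_arm", "arguments": {
  "motion": [0,0,0,-0.1,0.1,0.1,-1,0,0,0,-0.1,0.2,0.1,-1,0,0,0,-0.1,0.3,0.1,-1,0,0,0,-0.1,0.4,0.1,-1,0,0,0,-0.1,0.5,0.1,-1,0,0,0,-0.1,0.5,0.1,-1,0,0,0,-0.1,0.5,0.1,-1]
}}

```text
time_s: 39.02
eef_pos: [0.3971, 0.1528, 0.2313]
eef_rot: [[0.996, -0.09, 0.003], [-0.09, -0.996, -0.001], [0.004, 0.001, -1.0]]
contact_force: [0.1, 0.6, -0.4]
grip_width: 0.0852
```

Run:
```python
from gfind import *
p,d,m=snap("top"); gfind(p,m,.026)
hs=cv2.cvtColor(p,cv2.COLOR_RGB2HSV);S=hs[...,1]
wm=box(S<70,470,285,540,465);n,l,s,_=cv2.connectedComponentsWithStats(wm.astype(np.uint8));print([list(x) for x in s[1:] if x[4]>30])
ks=np.isin(l,[i for i in range(1,n) if s[i,4]>100]);v,u=np.nonzero(ks);P=onplane(m,np.c_[u,v],.006)[:,:2]*1000
print("plate",cv2.minAreaRect(P.astype(np.float32)))
L=[];D=[]
for r in range(195,285,3):
    c=np.nonzero(ks[r])[0]; g=np.nonzero(dark(p[r,c.max():c.max()+30]))[0] if len(c) else []
    if len(c) and len(g): L.append((c.max()+.5,r)); D.append((c.max()+g.min()-.5,r))
A=onplane(m,L,.006)[:,:2]*1000;B=onplane(m,D,.008)[:,:2]*1000
print("gap per row mm",np.round((A-B)[:,1],1).tolist())
for q in(A,B):
    vx,vy,x,y=cv2.fitLine(q.astype(np.float32),cv2.DIST_HUBER,0,.01,.01).ravel();print(np.degrees(np.arctan(vy/vx)))
f=np.load("/tmp/w17.npz");C=cloud(f,f["d"])
for(u0,v0)in((231,262),(372,258)):
    Q=C[v0-6:v0+14,u0-10:u0+10].reshape(-1,3);Q=Q[Q[:,2]>.018];print("top z",np.median(Q[:,2]).round(4),np.linalg.lstsq(np.c_[Q[:,:2],np.ones(len(Q))],Q[:,2],rcond=None)[0].round(3))
print(env.read_state()["contact_force"])
```

```text
px [313. 135.] n 33 xy 792.5 -197.6 r 10.2
px [328. 205.] n 178 xy 582.3 -241.0 r 22.6
px [323. 270.] n 167 xy 395.4 -224.2 r 22.0
[[np.int32(314), np.int32(188), np.int32(25), np.int32(103), np.int32(1312)]]
plate ((487.52215576171875, -239.50405883789062), (52.58610153198242, 299.6568298339844), 84.89772033691406)
gap per row mm [-0.4, -0.4, -0.4, -0.4, -0.4, -3.4, -3.4, -0.4, -0.4, -0.4, -3.4, -3.4, -0.4, -0.4, -3.4, -3.3, -0.4, -0.4, -0.4, -0.4, -0.4, -0.4, -0.4, -3.3, -3.3, -0.4, -3.3, -0.4, -0.4, 2.5]
-4.8317633
-4.597182
top z 0.0261 [-0.012 -0.118  0.005]
top z 0.2312 [0.489 1.905 0.168]
[-0.98067761 -0.08217455  0.4689499 ]
```

Emit:
{"name": "step_arm", "arguments": {
  "motion": [0,0,0,0.15,-0.1,0,-1,0,0,0,0.15,-0.2,0,-1,0,0,0,0.15,-0.3,0,-1,0,0,0,0.15,-0.4,0,-1,0,0,0,0.15,-0.5,0,-1,0,0,0,0.15,-0.6,0,-1,0,0,0,0.15,-0.7,-0.1,-1,0,0,0,0.17,-0.82,-0.18,-1,0,0,0,0.17,-0.82,-0.18,-1,0,0,0,0.17,-0.82,-0.18,-1,0,0,0,0.17,-0.82,-0.18,-1]
}}

```text
time_s: 40.45
eef_pos: [0.4821, -0.2571, 0.1424]
eef_rot: [[0.996, -0.091, 0.004], [-0.091, -0.996, -0.001], [0.005, 0.0, -1.0]]
contact_force: [0.4, 0.5, -0.0]
grip_width: 0.0858
```

Run:
```python
from gfind import *
p,d,m=snap("wrist"); save("w18",p); C=cloud(m,d)
print(env.read_state()["eef_pos"]); gfind(p,m,.026)
hs=cv2.cvtColor(p,cv2.COLOR_RGB2HSV).astype(int)
for cx,cy in((.398,-.2255),(.585,-.2425)):
    k=(np.hypot(C[...,0]-cx,C[...,1]-cy)<.017)&(C[...,2]>.015)&(C[...,2]<.04);Q=C[k]
    if len(Q)>50:
        Q=Q[abs(Q[:,2]-np.median(Q[:,2]))<.005];a=np.linalg.lstsq(np.c_[Q[:,:2],np.ones(len(Q))],Q[:,2],rcond=None)[0];print("weight top",len(Q),np.median(Q[:,2]).round(4),"slope",a[:2].round(3))
T=[];L=[];D=[]
for u in range(90,440,6):
    col=p[:,u];w=np.nonzero((hs[90:320,u,1]<60)&(col[90:320].min(1)>130))[0]+90
    if len(w)<15 or np.any(np.diff(w)>1): continue
    g=np.nonzero(dark(col[w.max():w.max()+12]))[0]
    if len(g): T.append((u,w.min()-.5));L.append((u,w.max()+.5));D.append((u,w.max()+g.min()-.5))
A=[onplane(m,q,z)[:,:2]*1000 for q,z in((T,.006),(L,.006),(D,.008))]
ln=[]
for q in A:
    vx,vy,x,y=cv2.fitLine(q.astype(np.float32),cv2.DIST_HUBER,0,.01,.01).ravel();ln.append((vx,vy,x,y));print("ang",np.degrees(np.arctan(vy/vx)).round(2),"y@490",(y+(490-x)*vy/vx).round(2),len(q),q[:,0].min().round(),q[:,0].max().round())
```

```text
[ 0.4823891  -0.25689292  0.1426146 ]
px [177. 162.] n 1324 xy 400.3 -225.2 r 23.3
px [353. 162.] n 1358 xy 584.2 -241.1 r 24.0
weight top 814 0.0261 slope [0.006 0.002]
weight top 821 0.0262 slope [0.003 0.001]
ang -5.29 y@490 -213.72 15 428.0 630.0
ang -4.97 y@490 -264.58 15 420.0 633.0
ang -5.07 y@490 -265.22 15 421.0 632.0
```

```bash
python3 -c "
from rig import env
print(env.close_job())"
```

```text
the job is handed in; nothing more can be done
None
```

The job is finished and handed in after about 40 s of robot time. The straightedge is flush against the blank, both weights stand on it, and the hook is back on its mat. No verdict was reported, so the results below are my own checks.

Only two brass weights were present. I pulled both out with the hook, never reaching in with the fingers.

- **Straightedge:** the last wrist-camera check gave a gap of about 0.6 mm to the blank and about 0.1° between the facing edges. Its centre was within about 10 mm of the blank's middle.
- **Weights:** both tops measured 26 mm above the bench with slopes under 0.01, so they stand flat. They sit about ±93 mm from the straightedge's middle and 3–4 mm to the side away from the blank.
- **Hook:** it lies upright, about 4 mm from where it started. I did not measure it again after that, but the last top picture showed it on the mat.
- **Bystanders:** I did not touch the mug, jar or hand plane, and they looked unmoved in the last top picture.

Three things failed or disagreed:
- **Fingertip height:** the first grasp closed above the straightedge's rib. The fingertips were about 30 mm higher than the reported tool position, so I lowered every later move to match.
- **Top camera:** it read the weights about 3 mm off the wrist camera, so I used the wrist values for grasping.
- **One odd tilt reading:** an early fit showed a weight tilted and gave a nonsense height for the other. The closer check did not bear either out.

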